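Bring the syringe pump's pusher up to the plunger

ROBOT

A 6-joint arm with a two-finger parallel gripper is mounted at the origin on a cart in front of the work surface, level with it; the furniture and walls round the work are solid. World frame = base frame: x ahead of the robot, y to its left, z up, the work surface at z = 0. Lengths are in m, angles in rad, forces in N, time in s.
With the tool pointing down it reaches from about 0.325 to 0.75 m from the base axis. Payload 7.6 kg.
Tool frame: the origin (TCP) lies midway between the tips of the shut fingers; the grasp point (between the pads) lies behind it (env.grasp_offset is the z of the grasp point in the tool frame, in m); z points along the fingers, y is the line along which they close (so a half turn about z gives the same grasp; the last joint's range is limited). The gripper opens to 85 mm and grips with 20 to 120 N. Pads are 22 mm wide; open, the fingers measure 114 mm over their backs; the gripper's body (76 mm by 85 mm) begins 54 mm behind the grasp point. The pads swing forward as they close: fully open they stand 13 mm farther back than shut.
Start: joints at [-1.17, 0.052, 1.401, -0, 1.689, -0.07], TCP at [0.238, -0.468, 0.2] pointing down, gripper open.
Joint ranges: [-2.9, 2.9], [-0.91, 2.17], [0.12, 2.37], [-1.06, 4.2], [0.26, 2.73], [-2.93, 2.93]. Speed limits (rad/s): [2.57, 2.57, 3.01, 3.14, 3.14, 3.14].

INTERFACE

Orientations are given as a 3x3 rotation matrix whose columns are the frame's x, y, z axes.
In Python, from station import env gives the robot as it stands.
- The arm moves only by the tool step_arm, never from a script. Its argument "targets" is a list of rows, each an object of numbers: "ax", "ay", "az": the turn, a rotation vector about the tool's x, y, z in rad; "dx", "dy", "dz": the shift along the tool's x, y, z in m; "grip": the finger opening in m, from 0 to 0.0854. In form: [{"ax": .., "ay": .., "az": .., "dx": .., "dy": .., "dz": .., "grip": ..}, ...]. A call has 1 to 20 rows; each row is the pose to reach, as a shift and turn from the pose commanded when the call began, along the tool's axes at that moment; what a row does not reach only later rows make up. A row lasts 1/8 s, in which the tool goes at most 62.5 mm and 10.7 degrees, less where a joint would pass 70% of its speed; a pose out of reach is approached as far as the arm can. A call with a gripper value outside its range is refused whole. The fingers move at their own pace and stop on an object; "newtons" is the grip in N (left out, the last holds). Time passes only in rows, so rows that repeat a pose let the fingers close. It gives the time, the measured TCP pose, the force, the opening and the grip force at its end, in the units of the state.
- env.observe(): the state, without advancing time (a new reading comes with each control period).
- env.grab_frame(name): name is "scene" or "top"; returns a dict with "color" (480x640x3 uint8, blue, green, red), "K" (3x3 intrinsics, pixels), "rvec" (rotation vector, rad) and "tvec" (3), from world to camera coordinates, as OpenCV has them. Camera axes: x right, y down, z forward; pixel columns grow to the right and rows downward; lengths in m; the calibration is good to about 2 mm. A picture is of the moment at which its call begins. There is no depth.
- env.hand_in(): hands the job in; it is judged then, once.
Trained networks look in a picture, given as the dict that the camera call returned (one of the last four; its "shot" number tells which), for a name from the list of things; names that differ only in an ending like _2 or _b are one class to them, and where a whole thing is asked for, a point or a joint stands for the part that bears it (a point fixed in the world has none). Each returns a list of dicts, best first, with "confidence" (0 to 1); they miss things now and then, are a little off and sometimes report something else, mostly with a low value. They report only what shows in the picture. A call takes as long as a camera call.
- env.search_frame(target, picture): "xyz" ([x, y, z] in m, in world coordinates, good to about 4 mm: the middle of the surface that is visible of it).
- env.cut_out(target, picture): "mask" (480x640 bool, what is visible of it).
The state is a dict: "t": time; "qpos": joint angles; "qd": joint speeds; "effort": joint torques, N m; "tcp_pos": TCP position; "orientation": TCP orientation; "contact_force": force on the tool from outside, world axes, zero at the start; "wrist_torque": the same for the moment, N m; "gripper_width": opening from 0.0 (shut) to 1.0 (fully open); "grasp_force": force on a finger pad.
Only numpy, scipy, OpenCV 4.12 (cv2) and the standard library are available. Lean on these libraries where they do the work, as an engineer would, in place of code of your own. Each camera call takes 0.05 s, during which the arm holds its last target. There are 200 camera calls.

TASK

The syringe pump on the bench is loaded and has to be made ready to run: press and hold down the red release tab on top of its grey pusher block, slide the block along its rods until its face rests against the thumb rest of the white plunger, then let the tab spring fully back up so that the block is locked there. Nothing may be dispensed, so do not push the plunger in. Leave the other things on the bench alone.

Things in the scene. Friction and masses are not known exactly. Their poses are not given: they have to be found in the camera images.
- syringe_pump: white syringe pump, base 130 (x) x 340 (y) x 48 mm, fixed. Origin under the base's centre on the bench; x points to its back (panel on -x), y from the grey pusher block along the rods towards the syringe, z up. Two rods and a lead screw run along y, 66 mm up; the clear 30 mm syringe lies above, axis 101 mm up. Highest part: barrel clamp at y = +90 mm, 135 mm up
- pusher (a joint): position (m) of the grey pusher block along its rods, growing towards the syringe. With the tab down it slides with about 2 N; with the tab up its half nut sits in the 3 mm thread of the lead screw and it holds against 18 N or more. As the nut drops in, the block shifts by up to 1.5 mm either way
- pusher_face (a point): middle of the grey pusher block's front face (towards +y), 101 mm above the bench; axes as the pump's. The block reaches 61 mm back from here, is up to 100 mm wide, its solid top under the tab 113 mm up. Two cheeks, 8 mm thick, 50 mm wide, tops 127 mm up, stand at its front and rear ends, 44 mm clear between them: a finger on the tab can push against them
- release_tab (a joint): how far (m) the red release tab is pressed: 0 up (locked), 0.010 right down. A spring holds it up: it begins to move at about 9 N and needs about 14 N when right down. The half nut is free of the screw when the tab is pressed by 4 mm or more
- tab_top (a point): middle of the top of the ribbed red release tab, a pad 42 (x) x 40 (y) mm between the cheeks, 125 mm above the bench when up; axes as the pump's. It lies 31 mm behind pusher_face along y, moves straight down and travels with the block
- plunger (a joint): position (m) of the syringe plunger, growing as it is pushed into the barrel (starts anywhere); it moves when pushed with more than about 9 N and stays where it is left
- plunger_end (a point): middle of the outer face of the plunger's thumb rest, a white disc 34 mm across and 4 mm thick, facing the pusher block, 101 mm above the bench; axes as the pump's. The gap to close is the y distance from pusher_face to this point, 30 to 100 mm at the start
- amber: amber bottle with black cap, 72 mm across, 150 mm high, origin under its centre, stands behind the pump: leave alone
- beaker: glass beaker, 88 mm across, 105 mm high, origin under its centre, stands behind the pump: leave alone
- bench_timer: white bench timer, 58 x 64 x 21 mm, origin under its centre, lies right of the pump and nearer the robot: leave alone
- jar: white jar with black screw lid, 60 mm across, 41 mm high, origin under its centre, stands left of the pump and nearer the robot: leave alone

How it is judged:
By the outcome, as a careful person would: the job done as asked, in the order asked, and still so for the second after the job is handed in, with the robot touching nothing.
It also fails if it takes over 32 s, if anything falls off the work surface, if the arm or the gripper's body presses on something with over 40 N, if the wrist force passes 120 N, or if a joint passes its speed limit or range.

## Working session

There is one attempt and no reset: what is moved stays moved. The work goes in short steps, Python scripts to look and compute and a tool call to move; the robot and the scene stay as the last step left them, time stands still between calls to the robot, and variables do not carry over. Pictures are saved under pics/ and viewed, at most 10 in all, crops included, and the job is handed in when it is done.

Besides the shell and the picture viewer there is one more tool, called after "Call:" as name([rows], argument=value, ...), one row to a line, values as JSON. step_arm: Moves the arm, as the interface text tells. Its arguments: {"type":"object","properties":{"targets":{"type":"array"},"newtons":{"type":"number"}},"required":["targets"]}

```bash
mkdir -p pics
python3 - <<'E'
from station import env
import cv2
for n in ("scene","top"):
    p=env.grab_frame(n); cv2.imwrite(f"pics/{n}0.png",p["color"])
    print(n,p["tvec"].ravel() if hasattr(p["tvec"],"ravel") else p["tvec"])
    for k in ("syringe_pump","pusher_face","tab_top","plunger_end","release_tab","amber","beaker","bench_timer","jar"):
        r=env.search_frame(k,p)
        print(k,[( [round(float(v),4) for v in d["xyz"]],round(d["confidence"],2)) for d in r[:2]])
s=env.observe(); print(s)
E
```

```text
scene [-0.43281368 -0.24002179  1.37183588]
syringe_pump [([0.537, -0.1015, 0.0598], 0.66)]
pusher_face [([0.4819, -0.1529, 0.1088], 0.94), ([0.5483, -0.0658, 0.1002], 0.39)]
tab_top [([0.4685, -0.1378, 0.1228], 0.62)]
plunger_end [([0.5467, -0.0679, 0.1012], 0.74)]
release_tab [([0.4645, -0.1341, 0.1311], 0.53)]
amber [([0.7802, -0.0719, 0.1017], 0.84), ([0.4821, -0.1544, 0.1114], 0.52)]
beaker [([0.7632, 0.0823, 0.0712], 0.79), ([0.4806, -0.1548, 0.1093], 0.47)]
bench_timer [([0.4132, 0.191, 0.0419], 0.72), ([0.3724, -0.3644, 0.0179], 0.56)]
jar [([0.4136, 0.1922, 0.0405], 0.84)]
top [-0.06887757  0.55736531  1.18560975]
syringe_pump [([0.5388, -0.0632, 0.0694], 0.81), ([0.7647, -0.0513, 0.117], 0.33)]
pusher_face [([0.4692, -0.1286, 0.1139], 0.55)]
tab_top [([0.4634, -0.1316, 0.1265], 0.95)]
plunger_end [([0.5466, -0.0651, 0.1032], 0.66), ([0.4715, -0.1282, 0.1145], 0.26)]
release_tab [([0.4696, -0.1278, 0.126], 0.56)]
amber [([0.7621, -0.0485, 0.1155], 0.65)]
beaker [([0.7865, 0.0527, 0.0394], 0.71)]
bench_timer [([0.368, -0.3546, 0.0219], 0.73), ([0.4692, -0.1293, 0.1132], 0.68)
[... 181 characters left out ...]
859253e+00, -7.02977794e-02]), 'qd': array([ 0.00153381, -0.00184517, -0.0013681 , -0.00013392,  0.00185949,
       -0.00036108]), 'effort': array([ 3.44606397e-04, -3.81539512e+01, -3.60313690e+01, -1.97860390e-05,
        7.98952942e-05, -6.18587251e-06]), 'tcp_pos': array([ 0.23817671, -0.46789438,  0.20032389]), 'orientation': array([[ 8.91202749e-01,  4.53605179e-01,  4.76495178e-05],
       [ 4.53605182e-01, -8.91202744e-01, -8.98974386e-05],
       [ 1.68743722e-06,  1.01730913e-04, -9.99999995e-01]]), 'contact_force': array([-0.49197834, -0.16546238,  0.88107904]), 'wrist_torque': array([ 0.04315671, -0.02800464,  0.00131837]), 'grasp_force': 0.0, 'gripper_width': 0.9976573144772382}
```

View pics/top0.png

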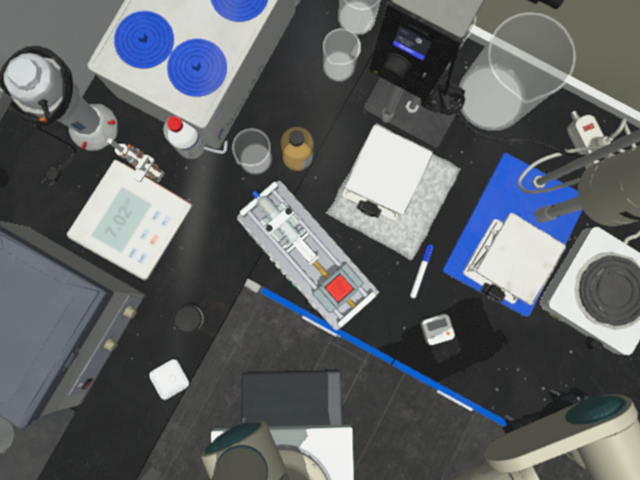

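View pics/scene0.png

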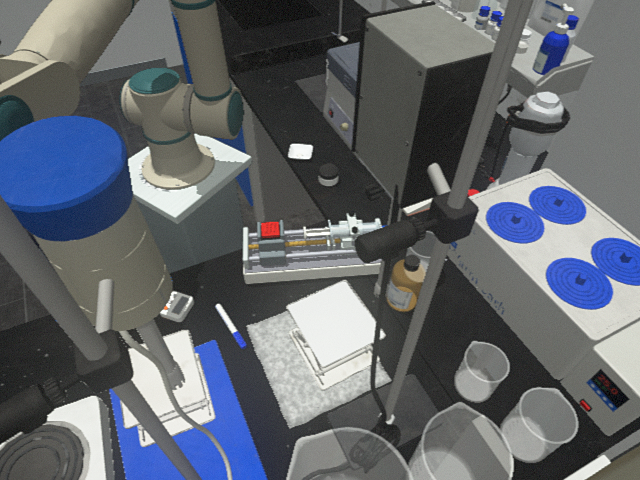

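```bash
cat > h.py <<'E'
import numpy as np, cv2
from station import env
def pl(p,uv,z):
    R=cv2.Rodrigues(np.array(p["rvec"],float))[0]; t=np.array(p["tvec"],float).ravel()
    uv=np.atleast_2d(np.array(uv,float)); r=np.c_[uv,np.ones(len(uv))]@np.linalg.inv(p["K"]).T@R
    c=-R.T@t; return c+r*((z-c[2])/r[:,2])[:,None]
def red(p,box):
    h=cv2.cvtColor(p["color"],cv2.COLOR_BGR2HSV); m=((h[...,0]<8)|(h[...,0]>172))&(h[...,1]>150)&(h[...,2]>90)
    x0,y0,x1,y1=box; q=np.zeros_like(m); q[y0:y1,x0:x1]=m[y0:y1,x0:x1]; return q
def crop(p,box,k,f):
    x0,y0,x1,y1=box; cv2.imwrite(f,cv2.resize(p["color"][y0:y1,x0:x1],None,fx=k,fy=k,interpolation=cv2.INTER_CUBIC))
E
python3 - <<'E'
from h import *
p=env.grab_frame("top"); q=env.grab_frame("scene")
m=red(p,(300,250,400,340)); ys,xs=np.nonzero(m); rc=cv2.minAreaRect(np.c_[xs,ys].astype(np.float32)); print(rc, pl(p,cv2.boxPoints(rc),.125).round(4), pl(p,[xs.mean(),ys.mean()],.125))
m=red(q,(240,210,310,260)); ys,xs=np.nonzero(m); print(len(xs),xs.mean(),ys.mean(), pl(q,[xs.mean(),ys.mean()],.125))
c=env.cut_out("syringe_pump",p)[0]["mask"].astype(np.uint8); ys,xs=np.nonzero(c); rc=cv2.minAreaRect(np.c_[xs,ys].astype(np.float32)); b=pl(p,cv2.boxPoints(rc),.048); print(rc,b.round(4))
crop(p,(230,170,390,335),3.6,"pics/topc.png"); crop(q,(235,205,395,290),4.9,"pics/sc.png")
E
```

```text
((338.6460266113281, 287.8097229003906), (19.566993713378906, 19.849210739135742), 48.8140754699707) [[ 0.4652 -0.1032  0.125 ]
 [ 0.4917 -0.1351  0.125 ]
 [ 0.4605 -0.161   0.125 ]
 [ 0.4342 -0.1292  0.125 ]] [[ 0.46289638 -0.13224338  0.125     ]]
277 269.7509025270758 229.3971119133574 [[ 0.46747124 -0.13683759  0.125     ]]
((303.4378967285156, 254.05517578125), (158.45077514648438, 63.69588851928711), 48.36646270751953) [[ 0.6295  0.1094  0.048 ]
 [ 0.7236  0.001   0.048 ]
 [ 0.4514 -0.2283  0.048 ]
 [ 0.3608 -0.1199  0.048 ]]
```

View pics/topc.png

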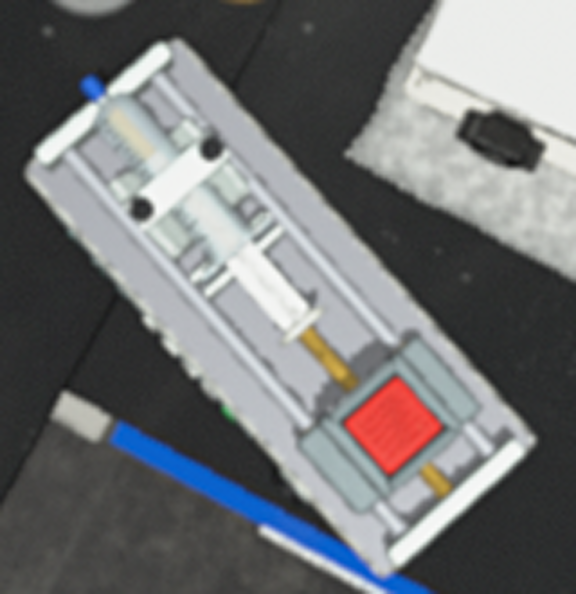

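View pics/sc.png

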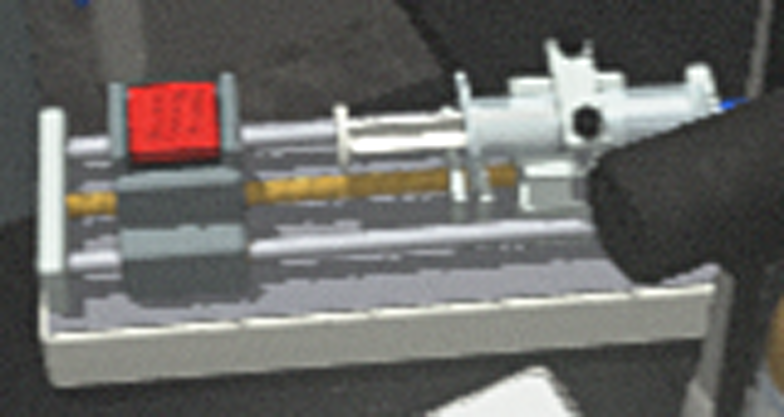

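The top picture shows the red tab at about (339,288) with the syringe up and to its left. The pump's +y axis points about 40° in the world, and the gap is about 75 mm. I'll move above the tab with the fingers shut.

Call:
step_arm([
  {"dx": 0.05,"dy": -0.028,"dz": 0,"az": -0.05,"grip": 0},
  {"dx": 0.1,"dy": -0.056,"dz": 0,"az": -0.1,"grip": 0},
  {"dx": 0.15,"dy": -0.084,"dz": 0,"az": -0.15,"grip": 0},
  {"dx": 0.2,"dy": -0.112,"dz": 0,"az": -0.2,"grip": 0},
  {"dx": 0.25,"dy": -0.14,"dz": 0,"az": -0.229,"grip": 0},
  {"dx": 0.3,"dy": -0.168,"dz": 0.01,"az": -0.229,"grip": 0},
  {"dx": 0.353,"dy": -0.196,"dz": 0.03,"az": -0.229,"grip": 0},
  {"dx": 0.353,"dy": -0.196,"dz": 0.04,"az": -0.229,"grip": 0},
  {"dx": 0.353,"dy": -0.196,"dz": 0.05,"az": -0.229,"grip": 0},
  {"dx": 0.353,"dy": -0.196,"dz": 0.05,"az": -0.229,"grip": 0},
])

```text
validation failed for argument at $.ta...
```

Run:
```python
from h import *
p=env.grab_frame("top"); q=env.grab_frame("scene"); s=env.observe()
print(s["t"],s["tcp_pos"],s["orientation"].round(3).tolist(),s["contact_force"])
crop(q,(235,175,395,290),4.9,"pics/sc1.png")
for pp in (p,q):
  for k in ("plunger_end","tab_top","pusher_face"):
    print(k,[(np.round(d["xyz"],4),round(d["confidence"],2)) for d in env.search_frame(k,pp)[:1]])
```

```text
1.25 [ 0.23816301 -0.46790457  0.20033231] [[0.891, 0.454, 0.0], [0.454, -0.891, -0.0], [0.0, 0.0, -1.0]] [-0.10905581  0.86618557  0.53056572]
plunger_end [(array([ 0.5489, -0.0646,  0.1036]), 0.66)]
tab_top [(array([ 0.4653, -0.1331,  0.127 ]), 0.74)]
pusher_face [(array([ 0.4655, -0.129 ,  0.1145]), 0.76)]
plunger_end [(array([ 0.5471, -0.0691,  0.1024]), 0.45)]
tab_top [(array([ 0.4665, -0.1411,  0.1269]), 0.66)]
pusher_face [(array([ 0.4792, -0.1521,  0.11  ]), 0.67)]
```

View pics/sc1.png

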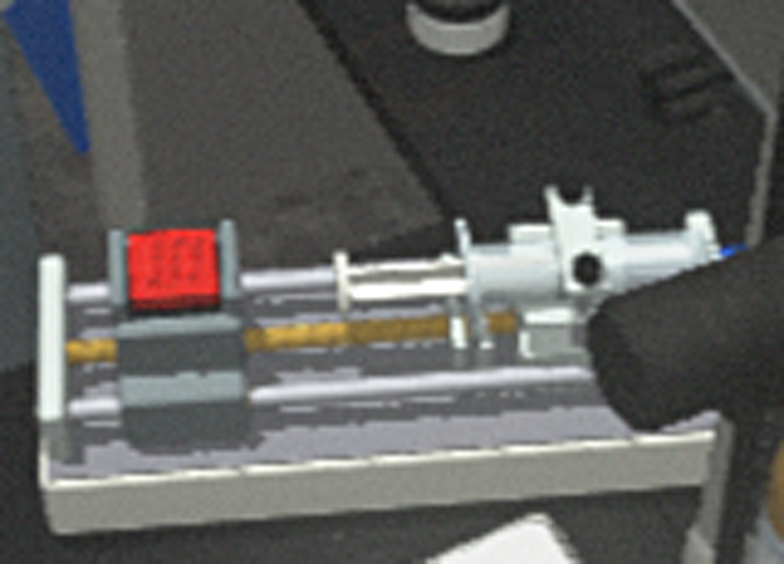

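The picture shows nothing has moved, because the call was refused. It probably needs every key in each row, so I'll give all seven.

Call:
step_arm([
  {"ax": 0,"ay": 0,"az": -0.05,"dx": 0.05,"dy": -0.028,"dz": 0,"grip": 0},
  {"ax": 0,"ay": 0,"az": -0.1,"dx": 0.1,"dy": -0.056,"dz": 0,"grip": 0},
  {"ax": 0,"ay": 0,"az": -0.15,"dx": 0.15,"dy": -0.084,"dz": 0,"grip": 0},
  {"ax": 0,"ay": 0,"az": -0.2,"dx": 0.2,"dy": -0.112,"dz": 0,"grip": 0},
  {"ax": 0,"ay": 0,"az": -0.229,"dx": 0.25,"dy": -0.14,"dz": 0,"grip": 0},
  {"ax": 0,"ay": 0,"az": -0.229,"dx": 0.3,"dy": -0.168,"dz": 0.01,"grip": 0},
  {"ax": 0,"ay": 0,"az": -0.229,"dx": 0.353,"dy": -0.196,"dz": 0.03,"grip": 0},
  {"ax": 0,"ay": 0,"az": -0.229,"dx": 0.353,"dy": -0.196,"dz": 0.05,"grip": 0},
  {"ax": 0,"ay": 0,"az": -0.229,"dx": 0.353,"dy": -0.196,"dz": 0.05,"grip": 0},
])

```text
t: 2.68
tcp_pos: [0.4631, -0.1323, 0.1488]
orientation: [[0.764, 0.645, -0.003], [0.645, -0.764, 0.001], [-0.002, -0.003, -1.0]]
contact_force: [0.8, 0.3, 0.1]
gripper_width: 0.001
grasp_force: 0.0
```

Run:
```python
from h import *
q=env.grab_frame("scene"); s=env.observe()
print(s["t"],s["tcp_pos"],s["contact_force"])
crop(q,(235,165,395,285),4.9,"pics/sc2.png")
R=cv2.Rodrigues(np.array(q["rvec"],float))[0]
a=s["tcp_pos"]
for z in (a[2],.125): print(cv2.projectPoints(np.array([[a[0],a[1],z]]),R,np.array(q["tvec"],float),q["K"],None)[0].ravel())
# pump-y along-axis positions from the scene picture, points on axis plane: px per m
u=np.array([.765,.644,0]);
for d in (0,.027,.09,.1,.11): print(d,(cv2.projectPoints((np.array([.4635,-.1325,.101])+u*d)[None],R,np.array(q["tvec"],float),q["K"],None)[0].ravel()-[235,165])*4.9)
```

```text
2.725 [ 0.46358179 -0.13307584  0.15018655] [-0.80649436  0.06851392  0.28774951]
[268.59688192 220.00595058]
[269.43784131 227.67756389]
0 [173.15723745 340.85874918]
0.027 [230.39318823 336.96060521]
0.09 [363.05235667 327.925645  ]
0.1 [383.99545435 326.49928257]
0.11 [404.90753477 325.07503262]
```

View pics/sc2.png

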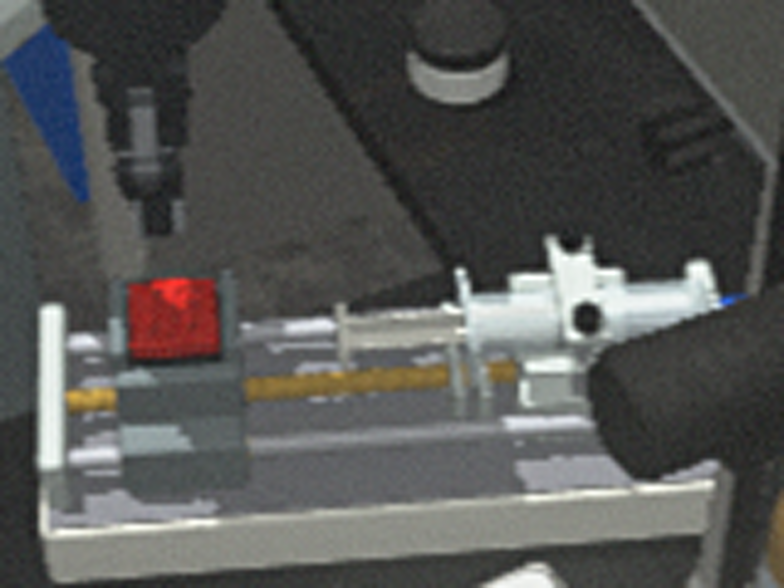

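The finger tip appears at about (163,235) in the crop. The projection puts it at (165,269), so I'll check that against the top view.

Run:
```python
from h import *
p=env.grab_frame("top"); s=env.observe()
img=p["color"].copy()
P=lambda X:cv2.projectPoints(np.array(X,float)[None],np.array(p["rvec"],float),np.array(p["tvec"],float),p["K"],None)[0].ravel()
a=s["tcp_pos"]; print(P(a),P([.4635,-.1328,.125]),env.grasp_offset)
R=s["orientation"]
x=[280,220,400,330]
p2=dict(p); crop(p2,x,5,"pics/t2.png")
```

```text
[340.12469157 287.21130283] [338.96056535 287.4887597 ] -0.0187
```

View pics/t2.png

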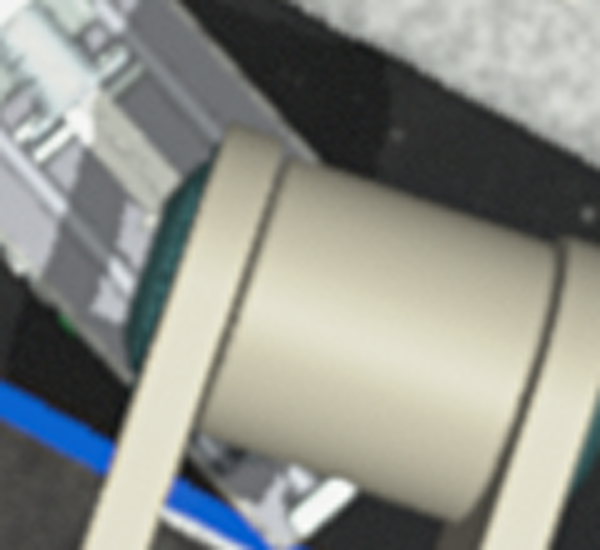

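Call:
step_arm([
  {"ax": 0,"ay": 0,"az": 0,"dx": 0,"dy": 0,"dz": 0.01,"grip": 0},
  {"ax": 0,"ay": 0,"az": 0,"dx": 0,"dy": 0,"dz": 0.018,"grip": 0},
  {"ax": 0,"ay": 0,"az": 0,"dx": 0,"dy": 0,"dz": 0.021,"grip": 0},
  {"ax": 0,"ay": 0,"az": 0,"dx": 0,"dy": 0,"dz": 0.021,"grip": 0},
])

```text
t: 3.28
tcp_pos: [0.4637, -0.1332, 0.1291]
orientation: [[0.765, 0.644, -0.0], [0.644, -0.765, 0.0], [-0.0, -0.0, -1.0]]
contact_force: [-0.4, -0.4, 0.1]
gripper_width: -0.004
grasp_force: 0.0
```

Run:
```python
from h import *
q=env.grab_frame("scene"); s=env.observe()
print(s["t"],s["tcp_pos"],s["contact_force"])
crop(q,(235,165,355,255),6,"pics/sc3.png")
```

```text
3.325 [ 0.46387422 -0.13320514  0.12940418] [-0.04214147 -0.29829678  0.24940472]
```

View pics/sc3.png

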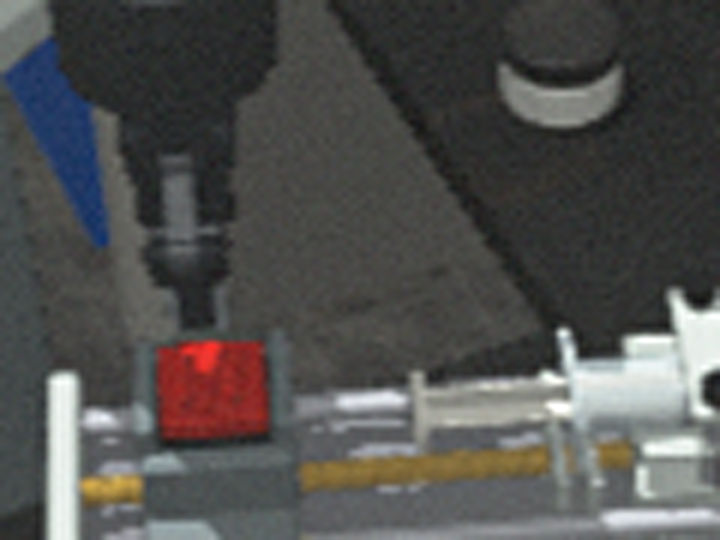

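Call:
step_arm([
  {"ax": 0,"ay": 0,"az": 0,"dx": 0,"dy": 0,"dz": 0.003,"grip": 0},
  {"ax": 0,"ay": 0,"az": 0,"dx": 0,"dy": 0,"dz": 0.006,"grip": 0},
  {"ax": 0,"ay": 0,"az": 0,"dx": 0,"dy": 0,"dz": 0.006,"grip": 0},
])

```text
t: 3.7
tcp_pos: [0.4637, -0.133, 0.123]
orientation: [[0.765, 0.644, -0.0], [0.644, -0.765, 0.0], [-0.0, -0.0, -1.0]]
contact_force: [0.0, 1.0, -0.6]
gripper_width: 0.001
grasp_force: 0.0
```

Call:
step_arm([
  {"ax": 0,"ay": 0,"az": 0,"dx": 0,"dy": 0,"dz": 0.002,"grip": 0},
  {"ax": 0,"ay": 0,"az": 0,"dx": 0,"dy": 0,"dz": 0.004,"grip": 0},
  {"ax": 0,"ay": 0,"az": 0,"dx": 0,"dy": 0,"dz": 0.004,"grip": 0},
])

```text
t: 4.08
tcp_pos: [0.4637, -0.1331, 0.1191]
orientation: [[0.765, 0.644, -0.0], [0.644, -0.765, 0.0], [-0.0, -0.0, -1.0]]
contact_force: [-0.9, -1.6, 0.2]
gripper_width: 0.002
grasp_force: 0.0
```

Run:
```python
from h import *
q=env.grab_frame("scene"); s=env.observe()
print(s["t"],s["tcp_pos"],s["contact_force"],s["gripper_width"])
crop(q,(245,195,305,245),12,"pics/sc4.png")
P=lambda X:(cv2.projectPoints(np.array(X,float)[None],np.array(q["rvec"],float),np.array(q["tvec"],float),q["K"],None)[0].ravel()-[245,195])*12
c=np.array([.4635,-.1328,.125]);u=np.array([.765,.644,0]);v=np.array([.644,-.765,0])
for a in (-1,1):
  for b in (-1,1): print(a,b,P(c+a*.021*v+b*.02*u))
```

```text
4.125 [ 0.4638165  -0.13308314  0.11921967] [ 0.08077658 -0.70293615  0.15890018] 0.002664992530788465
-1 -1 [185.98664975 318.02900753]
-1 1 [395.04476754 304.28432148]
1 -1 [189.60187478 480.43412578]
1 1 [404.18344521 465.82622206]
```

View pics/sc4.png

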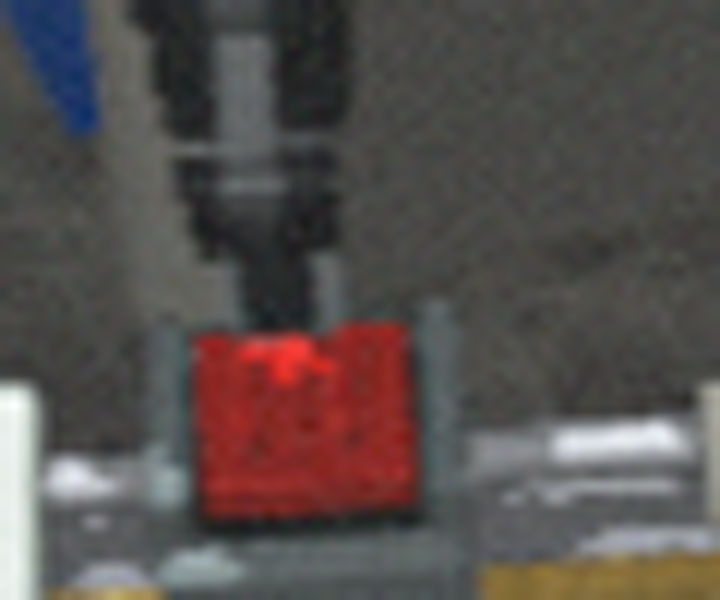

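The picture shows the shut finger ending at (285,335), right at the tab's far edge, and there is no contact yet. The tip looks either higher than TCP or too far towards -x of the pump. I'll go on down by feel in small steps.

Call:
step_arm([
  {"ax": 0,"ay": 0,"az": 0,"dx": 0,"dy": 0,"dz": 0.001,"grip": 0},
  {"ax": 0,"ay": 0,"az": 0,"dx": 0,"dy": 0,"dz": 0.003,"grip": 0},
  {"ax": 0,"ay": 0,"az": 0,"dx": 0,"dy": 0,"dz": 0.004,"grip": 0},
])

```text
t: 4.5
tcp_pos: [0.4638, -0.1331, 0.1151]
orientation: [[0.765, 0.644, -0.0], [0.644, -0.765, 0.0], [-0.0, -0.0, -1.0]]
contact_force: [0.7, -0.1, -1.1]
gripper_width: -0.0
grasp_force: 0.0
```

Run:
```python
from h import *
q=env.grab_frame("scene"); s=env.observe(); print(s["t"],s["contact_force"])
m=red(q,(240,205,310,260))
for y in range(217,242): print(y,"".join(".#"[int(b)] for b in m[y,255:285])," ".join(f"{v:3d}" for v in q["color"][y,262:276,2]))
P=lambda X:cv2.projectPoints(np.array(X,float)[None],np.array(q["rvec"],float),np.array(q["tvec"],float),q["K"],None)[0].ravel()
print(P(s["tcp_pos"]))
```

```text
4.55 [-1.15833325 -0.77013733 -1.21132662]
217 ..............................  46  61  57  35  35  37  32  36  50  66  86  77  71  68
218 .............................. 100 100  82  45  31  43  39  43  44  81  97  86  74  67
219 ..............................  99  99  87  54  41  35  43  33  38  78 100  89  72  72
220 .............................. 103  99  86  52  43  43  36  37  40  63  93  88  64  66
221 ..............................  92  90  95  63  32  38  35  48  35  68  95  78  72  79
222 ...................#####......  84  75  81  55  38  41  28  30  33  56  87 122 136 142
223 .......#...........#####...... 145 133 109  70  39  52  58  63  54  54  94 130 136 126
224 .......##....##..#######...... 146 143 128 103 109 135 160 168 153 126 135 143 136 128
225 .......#################...... 143 142 147 157 164 208 240 212 183 215 198 149 135 131
226 ......##################...... 140 142 153 147 136 171 216 196 145 140 154 151 125 127
227 ......##################...... 141 142 145 142 131 136 139 141 129 133 152 149 130 125
228 .......#################...... 140 139 148 140 135 1
[... 545 characters left out ...]
140 140 137 141 141 140 141 145 151
235 .......#################...... 138 153 154 153 155 154 146 147 141 133 128 128 119 120
236 .......#################...... 102 120 113 119 122 120 122 117 118 115 115 118 114 111
237 .......##########.............  94 114 111 114 116 117 118 115 103  93  89  79  71  68
238 ..............................  49  56  49  47  41  43  46  41  42  37  35  41  33  36
239 ..............................  38  45  33  43  31  38  38  45  52  42  53  62  68  60
240 .............................. 101  93  75  81  94  93  92  85  90  93  93  89  89  87
241 .............................. 148 130  91  85  89  93  93  93  89  88 101  99  92  96
[269.82549034 230.66960702]
```

Call:
step_arm([
  {"ax": 0,"ay": 0,"az": 0,"dx": 0,"dy": 0,"dz": 0.001,"grip": 0},
  {"ax": 0,"ay": 0,"az": 0,"dx": 0,"dy": 0,"dz": 0.003,"grip": 0},
  {"ax": 0,"ay": 0,"az": 0,"dx": 0,"dy": 0,"dz": 0.004,"grip": 0},
])

```text
t: 4.92
tcp_pos: [0.4638, -0.1331, 0.1111]
orientation: [[0.765, 0.644, -0.0], [0.644, -0.765, -0.0], [-0.0, -0.0, -1.0]]
contact_force: [0.1, 0.0, -0.1]
gripper_width: -0.003
grasp_force: 0.0
```

```bash
cat > r.py <<'E'
from h import *
q=env.grab_frame("scene"); s=env.observe(); print(s["t"],s["tcp_pos"],s["contact_force"])
m=red(q,(240,205,330,260))
for y in range(219,240): print(y,"".join(".#"[int(b)] for b in m[y,255:300]))
E
python3 r.py
```

```text
4.975 [ 0.46374753 -0.13305367  0.1110146 ] [-0.18198692 -1.05803235  1.06862675]
219 .............................................
220 .............................................
221 .............................................
222 ...................#####.....................
223 .......#...........####......................
224 .......##..........#####.....................
225 .......##..........#####.....................
226 ......##################.....................
227 ......##################.....................
228 ......##################.....................
229 .......#################.....................
230 .......#################.....................
231 .......#################.....................
232 .......##################....................
233 .......##################....................
234 .......##################....................
235 .......#################.....................
236 .......#################.....................
237 .......#########.............................
238 .............................................
239 .............................................
```

The finger now covers tab rows down to 225, so it is above the tab and the true tip is higher than TCP says. I'll keep going down by feel.

Call:
step_arm([
  {"ax": 0,"ay": 0,"az": 0,"dx": 0,"dy": 0,"dz": 0.002,"grip": 0},
  {"ax": 0,"ay": 0,"az": 0,"dx": 0,"dy": 0,"dz": 0.004,"grip": 0},
  {"ax": 0,"ay": 0,"az": 0,"dx": 0,"dy": 0,"dz": 0.004,"grip": 0},
])

```text
t: 5.35
tcp_pos: [0.4637, -0.1331, 0.107]
orientation: [[0.765, 0.644, -0.0], [0.644, -0.765, 0.0], [-0.0, -0.0, -1.0]]
contact_force: [0.2, 0.2, 0.1]
gripper_width: -0.001
grasp_force: 0.0
```

Call:
step_arm([
  {"ax": 0,"ay": 0,"az": 0,"dx": 0,"dy": 0,"dz": 0.002,"grip": 0},
  {"ax": 0,"ay": 0,"az": 0,"dx": 0,"dy": 0,"dz": 0.004,"grip": 0},
  {"ax": 0,"ay": 0,"az": 0,"dx": 0,"dy": 0,"dz": 0.004,"grip": 0},
])

```text
t: 5.72
tcp_pos: [0.4638, -0.1331, 0.1031]
orientation: [[0.765, 0.644, -0.0], [0.644, -0.765, 0.0], [-0.0, -0.0, -1.0]]
contact_force: [-0.5, 0.3, -0.2]
gripper_width: -0.003
grasp_force: 0.0
```

```bash
python3 r.py
```

```text
5.775 [ 0.46381404 -0.13309203  0.10321383] [-0.0897336  -0.32465996 -0.14270837]
219 .............................................
220 .............................................
221 .............................................
222 ....................####.....................
223 .......#...........####......................
224 .......##..........#####.....................
225 .......#............####.....................
226 ......##............####.....................
227 ......###..........#####.....................
228 ......#####..###########.....................
229 .......#################.....................
230 .......#################.....................
231 .......#################.....................
232 .......#################.....................
233 .......##################....................
234 .......##################....................
235 .......#################.....................
236 .......#################.....................
237 .......##########............................
238 .............................................
239 .............................................
```

Call:
step_arm([
  {"ax": 0,"ay": 0,"az": 0,"dx": 0,"dy": 0,"dz": 0.002,"grip": 0},
  {"ax": 0,"ay": 0,"az": 0,"dx": 0,"dy": 0,"dz": 0.004,"grip": 0},
  {"ax": 0,"ay": 0,"az": 0,"dx": 0,"dy": 0,"dz": 0.004,"grip": 0},
])

```text
t: 6.15
tcp_pos: [0.4637, -0.1331, 0.0991]
orientation: [[0.765, 0.644, -0.0], [0.644, -0.765, 0.0], [-0.0, -0.0, -1.0]]
contact_force: [-0.1, 1.1, -0.4]
gripper_width: 0.002
grasp_force: 0.0
```

Call:
step_arm([
  {"ax": 0,"ay": 0,"az": 0,"dx": 0,"dy": 0,"dz": 0.001,"grip": 0},
  {"ax": 0,"ay": 0,"az": 0,"dx": 0,"dy": 0,"dz": 0.003,"grip": 0},
  {"ax": 0,"ay": 0,"az": 0,"dx": 0,"dy": 0,"dz": 0.003,"grip": 0},
])

```text
t: 6.52
tcp_pos: [0.4637, -0.1331, 0.0961]
orientation: [[0.765, 0.644, -0.0], [0.644, -0.765, 0.0], [-0.0, -0.0, -1.0]]
contact_force: [-0.1, -0.4, -0.1]
gripper_width: 0.001
grasp_force: 0.0
```

Call:
step_arm([
  {"ax": 0,"ay": 0,"az": 0,"dx": 0,"dy": 0,"dz": 0.001,"grip": 0},
  {"ax": 0,"ay": 0,"az": 0,"dx": 0,"dy": 0,"dz": 0.003,"grip": 0},
  {"ax": 0,"ay": 0,"az": 0,"dx": 0,"dy": 0,"dz": 0.003,"grip": 0},
])

```text
t: 6.9
tcp_pos: [0.464, -0.1332, 0.0941]
orientation: [[0.765, 0.644, 0.001], [0.644, -0.765, -0.0], [0.0, 0.001, -1.0]]
contact_force: [-2.4, 0.8, 5.2]
gripper_width: 0.004
grasp_force: 2.7
```

```bash
python3 r.py
```

```text
6.95 [ 0.46406175 -0.13317917  0.09413437] [-2.8985261   1.01645365  6.28410344]
219 .............................................
220 .............................................
221 .............................................
222 ...................#####.....................
223 ...................#####.....................
224 .......#............####.....................
225 .......#............####.....................
226 ......###...........####.....................
227 .......##...........####.....................
228 .......##...........####.....................
229 .......##...........####.....................
230 .......##..........#####.....................
231 .......#################.....................
232 .......##################....................
233 .......##################....................
234 .......##################....................
235 .......#################.....................
236 .......#################.....................
237 .......############..........................
238 .............................................
239 .............................................
```

Contact came at TCP z of about 0.095. Now I'll press the tab.

Call:
step_arm([
  {"ax": 0,"ay": 0,"az": 0,"dx": 0,"dy": 0,"dz": 0.003,"grip": 0},
  {"ax": 0,"ay": 0,"az": 0,"dx": 0,"dy": 0,"dz": 0.006,"grip": 0},
  {"ax": 0,"ay": 0,"az": 0,"dx": 0,"dy": 0,"dz": 0.008,"grip": 0},
  {"ax": 0,"ay": 0,"az": 0,"dx": 0,"dy": 0,"dz": 0.008,"grip": 0},
])

```text
t: 7.45
tcp_pos: [0.4645, -0.1329, 0.0872]
orientation: [[0.765, 0.644, 0.002], [0.644, -0.765, -0.0], [0.002, 0.001, -1.0]]
contact_force: [-3.9, 2.8, 11.6]
gripper_width: 0.003
grasp_force: 6.0
```

```bash
python3 r.py
```

```text
7.5 [ 0.46454199 -0.13291064  0.08724813] [-3.95428734  2.23935528 12.10566926]
219 .............................................
220 .............................................
221 .............................................
222 .............................................
223 .............................................
224 ....................####.....................
225 ...................#####.....................
226 ....................#####....................
227 .......##...........#####....................
228 .......##...........#####....................
229 .......##...........#####....................
230 .......##...........#####....................
231 .......##...........#####....................
232 .......###..........#####....................
233 .......##################....................
234 .......##################....................
235 .......##################....................
236 .......##################....................
237 .......##################....................
238 .......###########...........................
239 .............................................
```

Call:
step_arm([
  {"ax": 0,"ay": 0,"az": 0,"dx": 0.004,"dy": 0,"dz": 0.001,"grip": 0},
  {"ax": 0,"ay": 0,"az": 0,"dx": 0.009,"dy": 0,"dz": 0.001,"grip": 0},
  {"ax": 0,"ay": 0,"az": 0,"dx": 0.014,"dy": 0,"dz": 0.001,"grip": 0},
  {"ax": 0,"ay": 0,"az": 0,"dx": 0.02,"dy": 0,"dz": 0.001,"grip": 0},
  {"ax": 0,"ay": 0,"az": 0,"dx": 0.02,"dy": 0,"dz": 0.001,"grip": 0},
])

```text
t: 8.12
tcp_pos: [0.4804, -0.1196, 0.0865]
orientation: [[0.764, 0.645, 0.003], [0.645, -0.764, 0.0], [0.003, 0.002, -1.0]]
contact_force: [-2.6, 4.8, 12.0]
gripper_width: 0.003
grasp_force: 6.2
```

```bash
python3 r.py
```

```text
8.175 [ 0.48036124 -0.11961701  0.08654566] [-2.38883907  4.75354911 12.08494005]
219 .............................................
220 .............................................
221 .............................................
222 .............................................
223 .............................................
224 .............................####............
225 ................##...........####............
226 ................##...........####............
227 ................###..........#####...........
228 ................##...........####............
229 ................###..........#####...........
230 ................###...........####...........
231 ................###..........#####...........
232 ................###.........######...........
233 ................##################...........
234 ................##################...........
235 ................##################...........
236 ................##################...........
237 ................##############...............
238 .............................................
239 .............................................
```

The block follows the finger. The disc edge sits near column 304 in the scene view, so the total gap is more like 46 mm: the network's point was the middle of the plunger, not its end. I'll measure what is left.

```bash
cat > g.py <<'E'
from h import *
q=env.grab_frame("scene"); s=env.observe(); print(s["t"],s["tcp_pos"],s["contact_force"])
g=cv2.cvtColor(q["color"],cv2.COLOR_BGR2GRAY)
print("   "," ".join(f"{v:3d}" for v in range(284,314)))
for y in range(222,242,2): print(y," ".join(f"{v:3d}" for v in g[y,284:314]))
P=lambda X:cv2.projectPoints(np.array(X,float)[None],np.array(q["rvec"],float),np.array(q["tvec"],float),q["K"],None)[0].ravel().round(1)
c=np.array([.4635,-.1328,.101]);u=np.array([.765,.644,0])
for d in (.02,.031,.051,.06,.07,.075,.08,.085): print(d,P(c+u*d))
E
python3 g.py
```

```text
8.225 [ 0.48037146 -0.11959935  0.08656639] [-2.38699335  4.6599026  12.17598744]
    284 285 286 287 288 289 290 291 292 293 294 295 296 297 298 299 300 301 302 303 304 305 306 307 308 309 310 311 312 313
222  81 102 102  98  88  88  96  92  76  73  70  77  69  68  70  75  76  71  69  73  73  72  66  67  68  64  70  69  69  67
224  61  70  71  63  55  72  89  93  76  64  67  63  69  59  66  68  66  70  68  71  70  69  70  68  65  65  72  79  60  45
226  78  71  71  73  54  74  99  94  69  59  60  66  70  67  63  62  64  73  72  76  83  75  57  57  47  50  51  50  51  43
228  83  73  69  72  66  75  96  94  86  74  68  67  68  58  61  59  64  50  47 110 160 128  57  50  51  60  72  66  73  95
230  85  62  68  69  57  68  87  96 100  98  93 101 138 172 180 202 212 212 206 167 163 177 170 167 168 162 154 156 145 146
232  73  71  68  72  55  64  94  89  87 107 130 143 151 181 192 184 180 180 171 143 155 162 144 134 137 140 138 139 139 140
234  74  73  72  71  65  56  91  94  96  99  96  92 100 100 101 111 118 118 115 119 151 169 172 168 167 173 170 171 167 170
236  78  77  79  79  69  55  64  77  80  89  96  96  97  95  95  95  99  94  92  97 141 153 129 116 111 114 107 101 102 107
238  55  57  64  69  64  76  82  89  86  82  90  95  90  91  99 101 102  96  96 101 120 130 113 134 124  99  98  93  94  90
240  94  95  99 100 102 102  93 100  94  88  88  94  91  98 129 158 139 128 148 152 128 118 118 123 117 114 116 131 116  96
0.02 [278.9 234.1]
0.031 [283.7 233.7]
0.051 [292.3 233.1]
0.06 [296.2 232.9]
0.07 [300.4 232.6]
0.075 [302.6 232.4]
0.08 [304.7 232.3]
0.085 [306.9 232.1]
```

Call:
step_arm([
  {"ax": 0,"ay": 0,"az": 0,"dx": 0.004,"dy": 0,"dz": 0,"grip": 0},
  {"ax": 0,"ay": 0,"az": 0,"dx": 0.008,"dy": 0,"dz": 0,"grip": 0},
  {"ax": 0,"ay": 0,"az": 0,"dx": 0.012,"dy": 0,"dz": 0,"grip": 0},
  {"ax": 0,"ay": 0,"az": 0,"dx": 0.016,"dy": 0,"dz": 0,"grip": 0},
  {"ax": 0,"ay": 0,"az": 0,"dx": 0.019,"dy": 0,"dz": 0,"grip": 0},
  {"ax": 0,"ay": 0,"az": 0,"dx": 0.019,"dy": 0,"dz": 0,"grip": 0},
])

```text
t: 8.98
tcp_pos: [0.4948, -0.1075, 0.0866]
orientation: [[0.765, 0.645, 0.003], [0.645, -0.765, 0.0], [0.003, 0.002, -1.0]]
contact_force: [-2.7, 4.0, 12.6]
gripper_width: 0.006
grasp_force: 6.2
```

```bash
python3 g.py; python3 r.py
```

```text
9.025 [ 0.49477184 -0.10748773  0.08656443] [-3.43725874  3.64462538 12.45410849]
    284 285 286 287 288 289 290 291 292 293 294 295 296 297 298 299 300 301 302 303 304 305 306 307 308 309 310 311 312 313
222  49  56  61  61  58  43  38  41  57  89  96  96  73  78  93  97  81  66  71  73  74  63  61  72  65  65  71  66  70  70
224  32  45  43  42  34  38  40  43  59  67  70  68  67  70  90  96  80  71  68  75  65  65  71  65  66  63  75  75  56  46
226  56  40  39  46  38  55  90  91  81  68  71  72  68  73  93  98 112  99  67  78  91  78  59  49  44  44  48  50  48  46
228  56  45  36  42  41  45  82 105  86  69  72  63  55  61  87  95  87  66  47 113 158 125  56  55  46  54  73  76  78  85
230  63  38  43  44  43  49  83 101  83  69  75  68  59  60  75  96  94 100 113 125 160 182 173 170 169 161 155 146 143 144
232  75  66  76  73  72  68  77  74  67  67  72  71  64  53  71  92  94 100 112 115 158 168 145 134 135 135 136 133 140 142
234  71  71  75  73  67  67  76  68  69  69  73  70  65  64  82  92  91  85  86 109 150 171 169 166 171 171 174 168 167 171
236  79  80  80  77  72  7
[... 933 characters left out ...]

226 ........................###..........#####...
227 ........................###...........####...
228 ........................###...........####...
229 ........................###...........####...
230 .........................##...........####...
231 ........................###..........#####...
232 ........................#####.############...
233 .........................#################...
234 .........................#################...
235 .........................##################..
236 .........................#################...
237 .........................#####...............
238 .............................................
239 .............................................
```

Call:
step_arm([
  {"ax": 0,"ay": 0,"az": 0,"dx": 0.001,"dy": 0,"dz": 0,"grip": 0},
  {"ax": 0,"ay": 0,"az": 0,"dx": 0.002,"dy": 0,"dz": 0,"grip": 0},
  {"ax": 0,"ay": 0,"az": 0,"dx": 0.003,"dy": 0,"dz": 0,"grip": 0},
])

```text
t: 9.45
tcp_pos: [0.4968, -0.1057, 0.0865]
orientation: [[0.765, 0.644, 0.003], [0.644, -0.765, 0.0], [0.002, 0.002, -1.0]]
contact_force: [-4.9, 2.3, 13.1]
gripper_width: 0.004
grasp_force: 6.2
```

Call:
step_arm([
  {"ax": 0,"ay": 0,"az": 0,"dx": 0.001,"dy": 0,"dz": 0,"grip": 0},
  {"ax": 0,"ay": 0,"az": 0,"dx": 0.001,"dy": 0,"dz": 0,"grip": 0},
])

```text
t: 9.7
tcp_pos: [0.4977, -0.105, 0.0866]
orientation: [[0.765, 0.644, 0.003], [0.644, -0.765, 0.0], [0.002, 0.002, -1.0]]
contact_force: [-3.8, 2.8, 12.6]
gripper_width: 0.002
grasp_force: 6.2
```

```bash
cat > e.py <<'E'
from h import *
# sub-pixel edges: cheek front (rows 223-228 falling), disc (rows 230-236 rising), red tab right edge
u=np.array([.765,.644,0]); F=[];A=[]
for i in range(4):
    q=env.grab_frame("scene"); s=env.observe(); F.append(s["contact_force"]); A.append(q["color"].astype(float))
im=np.mean(A,0); g=im.mean(2); F=np.mean(F,0); print(s["t"],s["tcp_pos"],"F",F.round(2),"u",(F@u).round(2))
print("   "," ".join(f"{v:3d}" for v in range(292,312)))
for y in range(220,240,2): print(y," ".join(f"{int(v):3d}" for v in g[y,292:312]))
def edge(r,c0,c1,th):
    v=r[c0:c1]; i=np.nonzero((v[:-1]<th)&(v[1:]>=th))[0]
    return c0+i[0]+(th-v[i[0]])/(v[i[0]+1]-v[i[0]]) if len(i) else None
f=g[450//2:] if 0 else g
print("disc top col (row227-228)",edge(g[227:229].mean(0),298,308,105),"row 233-235 disc",edge(g[233:236].mean(0),298,308,128))
E
python3 e.py
```

```text
9.9 [ 0.4976627  -0.10502585  0.0865521 ] F [-3.75  3.36 12.79] u -0.7
    292 293 294 295 296 297 298 299 300 301 302 303 304 305 306 307 308 309 310 311
220  49  44  47  62  77  80  81  87  93  74  68  73  71  68  64  63  62  66  65  68
222  38  40  58  78  83  78  75  85  94  93  83  71  72  69  69  65  65  66  66  67
224  42  43  59  73  72  60  57  76  92  90  81  71  67  68  66  66  68  67  72  72
226  89  87  73  73  72  66  55  72  95  90  69  68  83  74  60  53  49  47  48  49
228  89  94  81  81  72  72  66  75  92  94  84 115 157 122  52  47  46  59  75  71
230  83  93  80  72  73  73  66  70  89  92  91 111 156 178 171 166 165 158 155 146
232  74  71  74  68  72  76  62  62  87  95  84  84 145 164 142 132 133 135 131 133
234  74  74  76  73  77  78  62  56  73  84  83  89 142 171 166 168 165 168 169 168
236  72  67  67  64  65  65  53  45  66  77  77  86 133 149 127 113 108 110 106  99
238  78  77  87  95  93  97  97  98  95  94  87  83 116 132 111 129 128 103 134 156
disc top col (row227-228) 302.82186732186733 row 233-235 disc 303.744341563786
```

Call:
step_arm([
  {"ax": 0,"ay": 0,"az": 0,"dx": 0.001,"dy": 0,"dz": 0,"grip": 0},
  {"ax": 0,"ay": 0,"az": 0,"dx": 0.001,"dy": 0,"dz": 0,"grip": 0},
])

```text
t: 10.15
tcp_pos: [0.4984, -0.1044, 0.0865]
orientation: [[0.765, 0.644, 0.003], [0.644, -0.765, 0.0], [0.002, 0.002, -1.0]]
contact_force: [-4.1, 3.5, 12.3]
gripper_width: 0.002
grasp_force: 6.2
```

```bash
python3 e.py
```

```text
10.35 [ 0.4984298  -0.10440651  0.0865622 ] F [-4.01  3.51 12.29] u -0.8
    292 293 294 295 296 297 298 299 300 301 302 303 304 305 306 307 308 309 310 311
220  51  46  46  63  78  81  80  85  93  94  84  73  71  70  64  63  63  64  63  68
222  37  39  51  73  84  83  69  76  91  92  71  60  71  69  66  65  64  65  69  68
224  38  47  59  71  74  72  62  73  90  93  78  69  70  68  68  67  67  67  69  75
226  84  98  87  70  68  71  57  64  85  93  94  88  85  73  59  53  49  45  49  49
228  83  99  85  68  68  74  59  66  84  93  89 104 148 121  50  50  48  60  73  70
230  69  90  84  71  72  74  61  56  78  92  90  99 153 179 170 166 162 159 156 146
232  80  78  69  73  75  75  65  56  76  91  89  88 151 164 142 131 132 135 135 135
234  74  74  73  80  78  75  74  69  70  84  85  88 141 169 169 165 164 169 169 169
236  70  67  63  67  65  65  59  51  64  77  79  83 130 150 130 112 111 113 104  98
238  80  78  87  96  95  97  93  95  96  93  89  95 122 130 109  95  99 102 135 155
disc top col (row227-228) 302.6369426751592 row 233-235 disc 303.7615658362989
```

Call:
step_arm([
  {"ax": 0,"ay": 0,"az": 0,"dx": 0.001,"dy": 0,"dz": 0,"grip": 0},
  {"ax": 0,"ay": 0,"az": 0,"dx": 0.001,"dy": 0,"dz": 0,"grip": 0},
])

```text
t: 10.6
tcp_pos: [0.4991, -0.1038, 0.0865]
orientation: [[0.765, 0.644, 0.003], [0.644, -0.765, 0.0], [0.002, 0.002, -1.0]]
contact_force: [-4.2, 3.2, 11.2]
gripper_width: -0.002
grasp_force: 6.2
```

```bash
python3 e.py
```

```text
10.8 [ 0.49914204 -0.103786    0.08654554] F [-3.75  2.81 12.41] u -1.06
    292 293 294 295 296 297 298 299 300 301 302 303 304 305 306 307 308 309 310 311
220  57  48  43  41  64  82  82  84  90  95  85  75  71  70  65  64  61  64  63  64
222  46  38  40  59  75  84  80  75  87  94  94  85  72  67  65  65  63  64  67  68
224  40  44  49  57  68  73  58  63  85  91  89  77  70  67  64  66  67  66  71  74
226  62  91  89  72  71  74  61  58  76  92  92  83  83  75  59  49  48  49  49  46
228  58  89  88  72  73  75  64  53  72  92  90 109 151 121  50  50  44  56  74  73
230  58  90  92  80  73  75  70  63  71  91  92 103 157 180 170 167 163 157 157 146
232  77  73  75  71  68  68  72  61  62  85  93 100 153 166 141 132 132 135 135 135
234  74  75  76  73  77  74  76  62  63  80  83  77 113 153 167 165 167 169 171 169
236  72  67  65  66  65  65  63  52  57  72  75  78 114 141 129 114 110 110 105  97
238  77  80  89  94  95  94  94  96  96  95  91  86 111 126 108  91  97 103 133 155
disc top col (row227-228) 302.7809523809524 row 233-235 disc 304.0767218831735
```

Call:
step_arm([
  {"ax": 0,"ay": 0,"az": 0,"dx": 0.001,"dy": 0,"dz": 0,"grip": 0},
  {"ax": 0,"ay": 0,"az": 0,"dx": 0.001,"dy": 0,"dz": 0,"grip": 0},
])

```text
t: 11.05
tcp_pos: [0.4991, -0.1038, 0.0862]
orientation: [[0.765, 0.644, 0.001], [0.644, -0.765, -0.001], [-0.0, 0.001, -1.0]]
contact_force: [-7.1, 0.8, 12.6]
gripper_width: -0.001
grasp_force: 6.2
```

```bash
python3 e.py
```

```text
11.25 [ 0.49912266 -0.10373736  0.08622851] F [-6.89  0.46 12.38] u -4.97
    292 293 294 295 296 297 298 299 300 301 302 303 304 305 306 307 308 309 310 311
220  60  48  47  44  65  78  82  82  92  92  82  74  74  69  66  65  62  64  61  66
222  47  37  42  63  79  83  79  76  88  94  95  84  72  70  66  64  63  66  70  68
224  40  41  42  57  71  73  58  62  84  91  89  78  65  68  66  67  68  65  71  73
226  58  91  89  69  75  76  60  53  77  93  91  82  83  73  60  50  46  50  49  47
228  61  89  89  73  70  76  67  53  75  94  94 110 152 123  50  52  46  58  72  71
230  59  90  91  81  74  75  74  61  73  91  90 104 154 179 172 164 166 157 154 146
232  73  67  73  74  70  70  77  61  66  84  92 100 152 164 143 132 135 134 134 136
234  73  74  72  76  74  73  75  61  64  81  82  77 113 153 167 166 166 169 172 168
236  79  73  68  68  63  64  66  54  56  71  78  78 113 142 129 113 112 112 106  98
238  78  79  88  94  96  94  96  94  96  96  92  85 111 127 111  92  95 100 136 155
disc top col (row227-228) 302.7217847769029 row 233-235 disc 304.0713656387665
```

Contact: the force along the rods jumped to 5 N while the block stopped, and the disc edge hasn't moved. I'll ease off slightly and raise straight up to release the tab.

Call:
step_arm([
  {"ax": 0,"ay": 0,"az": 0,"dx": -0.0005,"dy": 0,"dz": 0,"grip": 0},
  {"ax": 0,"ay": 0,"az": 0,"dx": -0.0005,"dy": 0,"dz": -0.002,"grip": 0},
  {"ax": 0,"ay": 0,"az": 0,"dx": -0.0005,"dy": 0,"dz": -0.004,"grip": 0},
  {"ax": 0,"ay": 0,"az": 0,"dx": -0.0005,"dy": 0,"dz": -0.006,"grip": 0},
  {"ax": 0,"ay": 0,"az": 0,"dx": -0.0005,"dy": 0,"dz": -0.008,"grip": 0},
  {"ax": 0,"ay": 0,"az": 0,"dx": -0.0005,"dy": 0,"dz": -0.01,"grip": 0},
  {"ax": 0,"ay": 0,"az": 0,"dx": -0.0005,"dy": 0,"dz": -0.013,"grip": 0},
  {"ax": 0,"ay": 0,"az": 0,"dx": -0.0005,"dy": 0,"dz": -0.02,"grip": 0},
  {"ax": 0,"ay": 0,"az": 0,"dx": -0.0005,"dy": 0,"dz": -0.04,"grip": 0},
  {"ax": 0,"ay": 0,"az": 0,"dx": -0.0005,"dy": 0,"dz": -0.06,"grip": 0},
  {"ax": 0,"ay": 0,"az": 0,"dx": -0.0005,"dy": 0,"dz": -0.06,"grip": 0},
])

```text
t: 12.62
tcp_pos: [0.4996, -0.1041, 0.146]
orientation: [[0.765, 0.644, 0.003], [0.644, -0.765, -0.001], [0.002, 0.003, -1.0]]
contact_force: [-0.9, 0.2, -0.6]
gripper_width: -0.004
grasp_force: 0.0
```

```bash
python3 e.py; python3 r.py
python3 - <<'E'
from h import *
q=env.grab_frame("scene"); crop(q,(245,195,345,265),7.9,"pics/end.png")
E
```

```text
12.825 [ 0.4981487  -0.10364897  0.14313656] F [-0.37  0.61 -0.22] u 0.11
    292 293 294 295 296 297 298 299 300 301 302 303 304 305 306 307 308 309 310 311
220  81  79  77  61  51  69  83  85  92  96  85  77  69  66  65  65  60  64  65  68
222  80  67  72  74  71  75  73  79  93  93  75  64  72  70  66  66  69  67  71  66
224  95  89  74  69  69  73  62  70  90  91  88  76  68  71  69  67  69  64  71  76
226  72  74  73  67  65  76  58  64  86  95 101  94  85  70  57  54  48  49  48  51
228  77  79  69  70  75  73  62  56  79  92  92 115 154 123  48  53  56  60  72  72
230  77  79  70  73  77  75  67  59  80  92  91  97 150 182 169 168 165 159 157 148
232  73  75  74  77  76  74  73  66  76  93  91  85 147 165 143 134 135 137 135 136
234  64  67  67  67  62  68  68  57  65  86  85 100 150 172 168 166 168 169 172 169
236  47  45  42  36  37  42  40  42  62  77  77  91 135 150 130 112 111 113 108 101
238  80  82  91  98 100  97  99  98  96  96  89  87 119 133 114  94  95  93  92  92
disc top col (row227-228) 302.4397993311037 row 233-235 disc 303.646186440678
12.875 [ 0.49816568 -0.1
[... 405 characters left out ...]

226 ..........................##################.
227 ...........................#################.
228 ..........................##################.
229 ..........................##################.
230 ..........................##################.
231 ...........................#################.
232 ...........................#################.
233 ...........................#################.
234 ...........................#################.
235 ...........................#################.
236 ...........................######............
237 .............................................
238 .............................................
239 .............................................
```

View pics/end.png

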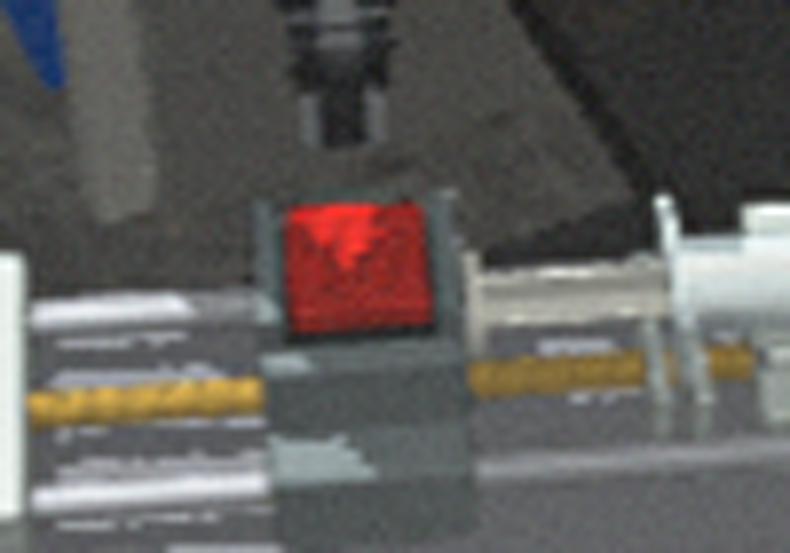

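The picture shows the tab fully up at (360,268). The block face is at the thumb rest, near x≈465, and the thumb rest hasn't moved. The finger is clear above at (345,145), so I'll hand in.

```bash
python3 -c "
from station import env
print(env.hand_in())"
```

```text
the job is handed in; nothing more can be done
None
```

The pusher block is up against the plunger's thumb rest with the tab sprung back up; as the nut dropped in, the block settled back about 1 mm, the plunger did not move in the pictures, and the job is handed in (result not shown).

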